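# Rivet the cover of a bench power unit

## Task

Fit the black push rivet from the blue rack into the open hole of the power unit's cover until its flange sits on the cover, and only then press its white centre pin down flush with the rivet's head to spread it, and let go. The cover floats on a springy mount and cracks easily: never load it with more than about 18 N, so feel for the pin reaching its stop. Leave the red rivet, the solder reel and the pliers where they are.

Things in the scene. Friction and masses are not known exactly. Their poses are not given: they have to be found in the camera images.
- rivet_hub (a point): Black push rivet, 26 g, standing upright with its shank in one of the rack's two holes. From below: shank 10 mm diameter and 18 mm long, its last 8 mm tapering to a 4 mm tip; flange 26 mm diameter, 3 mm thick; head (hub to grip) 18 mm diameter, 15 mm high; a white centre pin 10 mm in diameter sticks up out of the head. This point is the middle of the head on the rivet's axis, 7.5 mm above the flange's top and 10.5 mm above the flange's underside; z is the rivet's axis, up
- rivet: The black rivet; origin at the centre of the underside of its flange, z up its axis; the origin lies at the open_hole point when the rivet is seated
- rivet_pin_top (a point): Centre of the top of the black rivet's white pin; about 10 mm above the head's top at the start, 0.3 mm above it when fully pressed
- rivet_pin (a joint): How far the black rivet's pin has been pressed down, in m: 0 is fully out, 0.010 is its hard stop, flush with the head. It slides stiffly (about 10 N) and stays where it is left
- rack: Blue fixed block, 60 mm (x) by 130 mm (y) by 35 mm high, with two through holes 12.5 mm in diameter on its y axis, 35 mm either side of its middle. Origin at the centre of its underside. One hole holds the black rivet, the other the red one, which is which varies
- cover: Aluminium plate, 166 (x) by 136 (y) by 5 mm thick, in the open top of the fixed black power unit (180 by 150 mm, walls 81 mm high). Sprung: it gives straight down, softly (3 to 9 N) for 0.5 to 12 mm, then meets a firmer support inside (5 N per mm more); how far differs by unit and cannot be seen. It springs back. Origin: centre of its underside, 80 mm above the bench at rest
- done_rivet (a point): Middle of the head of a finished black rivet of the same shape, pin flush, already fixed in the cover at (55, 45) mm; shows how the result should look
- open_hole (a point): Centre of the mouth of the open hole, at the level of the cover's top face, 85 mm above the bench; through hole 12.5 mm in diameter with a 1 mm chamfer, at (-55, -45) mm on the cover, free beneath for more than 60 mm; axes as the cover's
- spare_hub (a point): Middle of the head of the red push rivet, same shape as the black one, in the other hole of the rack; to be left alone
- reel_center (a point): Centre of the solder reel, 53 mm diameter, 50 mm high, standing on the bench; to be left alone
- pliers_center (a point): Blue-handled pliers lying on the bench, about 155 mm long along x (jaws at +x), 60 mm wide, 12 mm high; point near the pivot; to be left alone

How it is judged:
On the way:
1. the black rivet sits in the open hole, flange on the cover, its pin still standing out (pressed less than 5 mm) (horizontal distance between rivet and open_hole below 0.003 m and z of rivet in the frame of open_hole below 0.002 m and angle between the z axis of rivet and the z axis of open_hole, either way round below 0.1 rad and value of joint rivet_pin below 0.005 m), for 0.2 s.
At the end, for the whole second after the job is handed in: The black rivet stands in the open hole, centred within 3 mm and upright within 0.1 rad, its flange within 2 mm of the cover's top, and its pin is pressed to within 1.5 mm of its stop (joint above 0.0085) (horizontal distance between rivet and open_hole below 0.003 m and z of rivet in the frame of open_hole between -0.004 and 0.002 m and angle between the z axis of rivet and the z axis of open_hole, either way round below 0.1 rad and value of joint rivet_pin above 0.0085 m); the robot touches nothing.
It fails at once if the cover is loaded with more than 20 N (contact force between any of rivet, the fingers, the arm and cover above 20 N).
It fails at once if the red rivet is moved by more than 10 mm (distance of spare_hub from where it was at the start of the episode above 0.01 m).
It fails at once if the solder reel is moved by more than 20 mm (distance of reel_center from where it was at the start of the episode above 0.02 m).
It fails at once if the pliers are moved by more than 20 mm (distance of pliers_center from where it was at the start of the episode above 0.02 m).
It also fails if it takes over 46 s, if anything falls off the work surface, if the arm or the gripper's body presses on something with over 40 N, if the wrist force passes 120 N, or if a joint passes its speed limit or range.

## Robot

A 7-joint arm with a two-finger parallel gripper is mounted at the origin on the work surface. World frame = base frame: x ahead of the robot, y to its left, z up, the work surface at z = 0. Lengths are in m, angles in rad, forces in N, time in s.
With the tool pointing down it reaches from about 0.35 to 0.9 m from the base axis. Payload 8.1 kg.
Tool frame: the origin (TCP) lies midway between the tips of the shut fingers; the grasp point (between the pads) lies arm.grip_point_offset behind it (arm.grip_point_offset is the distance from the TCP to the grasp point, in m); y points along the fingers, z is the direction in which the jaws open and shut, and the axes are right-handed (so a half turn about y gives the same grasp; the last joint's range is limited). The gripper opens to 92 mm and grips with 3 to 60 N. Pads are 19 mm wide; open, the fingers measure 130 mm over their backs; the gripper's body (75 mm by 190 mm) begins 47 mm behind the grasp point.
Start: joints at [-1.283, 0.434, 0.025, 1.573, -0.012, 1.134, -0.075], TCP at [0.238, 0.578, 0.227] pointing down, gripper open.
Joint ranges: [-2.62, 2.62], [-0.44, 2.09], [-1.27, 1.32], [0.08, 2.57], [-1.32, 4.46], [0.12, 2], [-2.74, 2.74]. Speed limits (rad/s): [2.22, 2.22, 3.01, 3.01, 3.14, 3.14, 3.14].

## Interface

Orientations are given as a rotation vector (axis times angle).
In Python, from cell import arm, get_image, camera_info gives the robot as it stands.
- The arm moves only by the tool carry_out, never from a script. Its argument "steps" is one flat list of numbers, 5 for each row, row after row: the opening, from 0 (shut) to 1 (fully open), then the shift along the world's x, y, z in units of 0.1 m (1.0 is 0.1 m), then the turn about the world's z in units of 45 degrees (1.0 is 45 degrees). In form: [hand, dx, dy, dz, spin, hand, dx, dy, dz, spin, ...]. A call has 1 to 12 rows; each row is the pose to reach, as a shift and turn from the pose commanded when the call began; what a row does not reach only later rows make up. A row lasts 1/10 s, in which the tool goes at most 50 mm and 8.59 degrees, less where a joint would pass 70% of its speed; a pose out of reach is approached as far as the arm can. A call with a number of a shift or a turn outside -1 to 1 is refused whole. A call with a gripper value outside its range is refused whole. The fingers move at their own pace and stop on an object; "grip_force" is the grip in N (left out, the last holds). Time passes only in rows, so rows that repeat a pose let the fingers close. It gives the time, the measured TCP pose, the force and the opening at its end, in the units of the state.
- arm.observe(): the state, without advancing time (a new reading comes with each control period).
- get_image(name): name is "side" or "top"; returns (picture, depth): 420x560x3 uint8, red, green, blue; 420x560 float32, m along the optical axis (not along the pixel's ray), 0 where there is no reading.
- camera_info(name): a dict with "fovy" (degrees; the focal length in pixels is half the picture's height over the tangent of half this angle, whatever the lens; pixels are square), "cx", "cy" (the principal point, pixels), "R" (3x3) and "t" (3): a world point X has camera coordinates R X + t. Camera axes: x right, y down, z forward; pixel columns grow to the right and rows downward; lengths in m; the calibration is good to about 2 mm. A picture is of the moment at which its call begins. camera_info takes no time and is no camera call.
- arm.sign_off(): hands the job in, once; it reports no verdict.
The state is a dict: "clock": time; "joints": joint angles; "dq": joint speeds; "joint_efforts": joint torques, N m; "position": TCP position; "ee_rot": TCP orientation; "force": force on the tool from outside, world axes, zero at the start; "ft_torque": the same for the moment, N m; "width": opening from 0.0 (shut) to 1.0 (fully open).
Only numpy, scipy, OpenCV 4.12 (cv2) and the standard library are available. Lean on these libraries where they do the work, as an engineer would, in place of code of your own. Each camera call takes 0.05 s, during which the arm holds its last target. There are 200 camera calls.

## Working session

There is one attempt and no reset: what is moved stays moved. The work goes in short steps, Python scripts to look and compute and a tool call to move; the robot and the scene stay as the last step left them, time stands still between calls to the robot, and variables do not carry over. Pictures are saved under pics/ and viewed, about 8 in all and at most 12, crops included, and the job is handed in when it is done.

Besides the shell and the picture viewer there is one more tool, called after "Call:" by a JSON object that holds its "op" and its "data". carry_out: Moves the arm, as the interface text tells. Shifts and turns lie within -1 to 1; 1 stands for 0.1 m of shift or 45 degrees of turn. Its arguments: {"type":"object","properties":{"steps":{"type":"array","items":{"type":"number"}},"grip_force":{"type":"number"}},"required":["steps"]}

```bash
mkdir -p pics; cat > h.py <<'E'
import numpy as np, cv2
from cell import arm, get_image, camera_info
def snap(n,f):
    im,d=get_image(n); cv2.imwrite(f'pics/{f}.png',im[:,:,::-1]); np.save(f'pics/{f}.npy',d); return im,d
def ray(n,u,v):
    c=camera_info(n); f=210/np.tan(np.radians(c['fovy'])/2); R=np.array(c['R']);t=np.array(c['t'])
    return -R.T@t, R.T@np.array([(u-c['cx'])/f,(v-c['cy'])/f,1])
def atz(n,u,v,z):
    o,d=ray(n,u,v); return o+d*(z-o[2])/d[2]
def deproj(n,u,v,d):
    o,r=ray(n,u,v); return o+r*d
def proj(n,X):
    c=camera_info(n); f=210/np.tan(np.radians(c['fovy'])/2); p=np.array(c['R'])@X+c['t']; return c['cx']+f*p[0]/p[2],c['cy']+f*p[1]/p[2]
E
python3 - <<'E'
from h import *
for n in('top','side'):
    snap(n,n+'0'); print(n,camera_info(n))
s=arm.observe(); print(s, arm.grip_point_offset)
E
```

```text
top {'fovy': 44.51453422126236, 'cx': 279.6590076327962, 'cy': 201.3436028764151, 'R': array([[ 0.02516534, -0.99932741,  0.02667273],
       [-0.98783747, -0.02895355, -0.15277053],
       [ 0.15344004, -0.02250379, -0.98790168]]), 't': array([0.03410729, 0.55220753, 1.09331755])}
side {'fovy': 57.55986407504382, 'cx': 278.1740017766145, 'cy': 215.89592140817325, 'R': array([[ 0.97319684, -0.22970613,  0.01109103],
       [-0.12290122, -0.56024787, -0.81915665],
       [ 0.19437903,  0.79583755, -0.57346262]]), 't': array([-0.52996595,  0.18095751,  0.65054414])}
{'clock': 0.1, 'joints': array([-1.28261225,  0.43517275,  0.02497534,  1.57400244, -0.01162406,
        1.13399727, -0.07509718]), 'dq': array([ 0.00027204, -0.00201377,  0.00055507, -0.00258722, -0.00074546,
       -0.00012724,  0.00078506]), 'joint_efforts': array([ 2.73363177e-03, -6.69124174e+01,  9.88008566e-01, -3.15147936e+01,
       -6.04247209e-02,  3.74518870e-02,  2.94363736e-05]), 'position': array([0.23793874, 0.57743997, 0.2260128 ]), 'ee_rot': array([-1.55038849,  0.30682311, -0.30655474]), 'force': array([0.13741181, 1.26612689, 0.0433237 ]), 'ft_torque': array([0.01221255, 0.02414089, 0.02162011]), 'width': 1.000032776816112} 0.0188
```

View pics/top0.png

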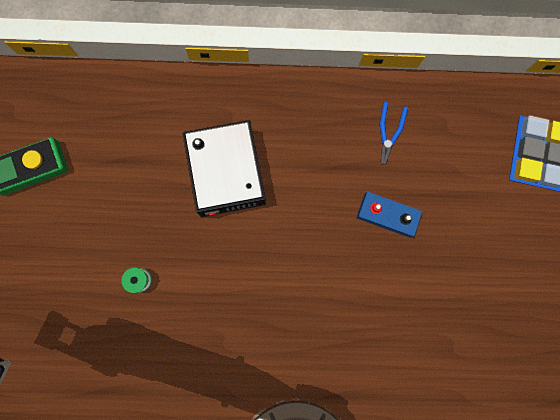

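View pics/side0.png

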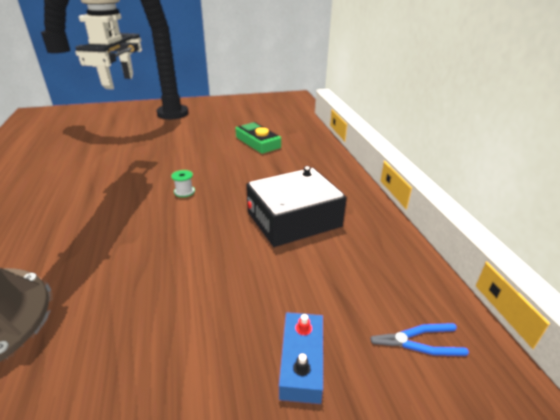

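```bash
python3 - <<'E'
from h import *
from scipy.spatial.transform import Rotation as Ro
print(Ro.from_rotvec([-1.55038849,0.30682311,-0.30655474]).as_matrix().round(3))
E
```

```text
[[ 0.925 -0.     0.381]
 [-0.381 -0.001  0.925]
 [ 0.    -1.    -0.001]]
```

```bash
python3 - <<'E'
import cv2,numpy as np
t=cv2.imread('pics/top0.png');s=cv2.imread('pics/side0.png')
def c(i,u,v,w,h,k): return cv2.resize(i[v:v+h,u:u+w],None,fx=k,fy=k,interpolation=cv2.INTER_CUBIC)
a=np.hstack([c(t,178,115,100,75*4//3,4),c(t,350,170,100,100,4)])
cv2.imwrite('pics/cropt.png',a)
a=np.hstack([c(s,240,160,110,90,4)[:360],c(s,270,305,70,90,4)])
cv2.imwrite('pics/crops.png',a); print(a.shape)
E
```

```text
(360, 720, 3)
```

View pics/cropt.png

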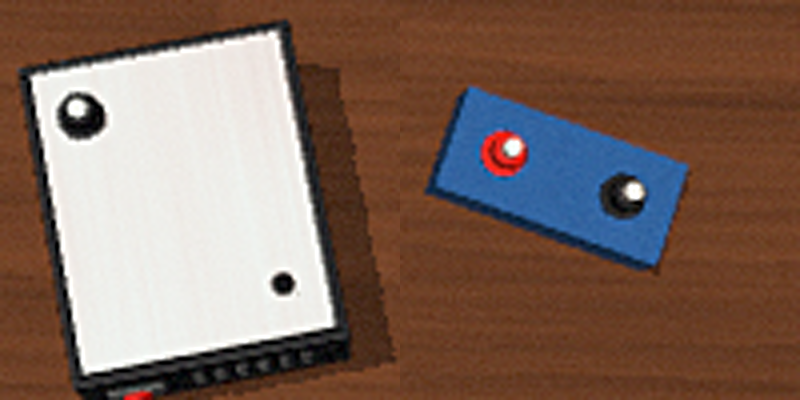

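View pics/crops.png

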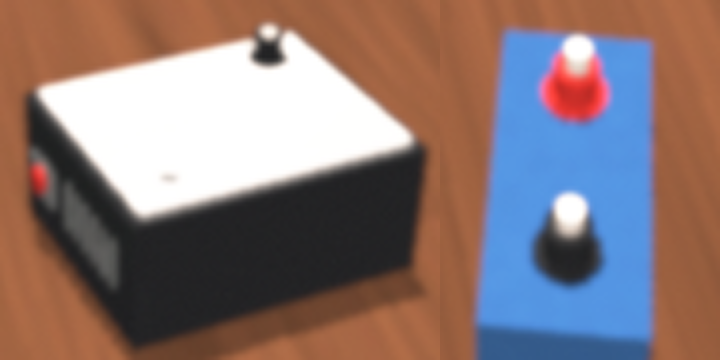

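```bash
python3 - <<'E'
from h import *
t=cv2.imread('pics/top0.png').astype(int);s=cv2.imread('pics/side0.png').astype(int)
def cen(im,box,f,w=None):
    u0,v0,u1,v1=box; p=im[v0:v1,u0:u1]; m=f(p).astype(float); vv,uu=np.mgrid[v0:v1,u0:u1]
    return (m*uu).sum()/m.sum(),(m*vv).sum()/m.sum(),m.sum()
g=lambda p:p.sum(2)/3
dark=lambda p:np.clip(200-g(p),0,None)
h=cen(t,(242,179,255,193),dark); print('hole top',h,atz('top',*h[:2],.085))
hs=cen(s,(277,200,287,208),dark); print('hole side',hs,atz('side',*hs[:2],.085))
white=lambda p:np.clip(p.min(2)-110,0,None)
p=cen(t,(398,208,418,228),white); print('pin top',p,atz('top',*p[:2],.062))
p=cen(t,(370,200,386,216),white); print('redpin top',p,atz('top',*p[:2],.062))
blk=lambda p:(p.max(2)<75)|(p.min(2)>110)
p=cen(t,(396,208,415,228),blk); print('black sil top',p,atz('top',*p[:2],.045))
p=cen(s,(290,350,315,366),white); print('pin side',p,atz('side',*p[:2],.058))
# plates
def rect(im,f,box,n,z):
    u0,v0,u1,v1=box; m=np.zeros(im.shape[:2],np.uint8); m[v0:v1,u0:u1]=f(im[v0:v1,u0:u1])
    c=max(cv2.findContours(m,cv2.RETR_EXTERNAL,cv2.CHAIN_APPROX_NONE)[0],key=cv2.contourArea)
    P=np.array([atz(n,*q,z)[:2] for q in c[:,0].astype(float)],np.float32)
    r=cv2.minAreaRect(P); print(n,'rect',r); return r
r=rect(t,lambda p:g(p)>150,(175,110,275,220),'top',.085)
b=rect(t,lambda p:(p[...,0]>p[...,2]+50)&(p[...,0]>110),(350,180,430,245),'top',.035)
rect(s,lambda p:g(p)>190,(235,160,350,230),'side',.085)
for u,v in((248,170),(406,200),(395,215)): 
    d=np.load('pics/top0.npy')[v,u]; print(deproj('top',u,v,d))
u,v=408,217; print(np.load('pics/top0.npy')[v-6:v+6,u-8:u+6])
E
```

```text
hole top (np.float64(248.3551460253006), np.float64(185.47868186787443), np.float64(4268.666666666667)) [0.57668714 0.11777955 0.085     ]
hole side (np.float64(nan), np.float64(nan), np.float64(0.0)) [nan nan nan]
pin top (np.float64(408.0735060814384), np.float64(217.44685351665785), np.float64(1891.0)) [ 0.52069366 -0.23087183  0.062     ]
redpin top (np.float64(377.8270588235294), np.float64(206.34470588235294), np.float64(1700.0)) [ 0.54320618 -0.16478535  0.062     ]
black sil top (np.float64(405.0), np.float64(218.7840909090909), np.float64(88.0)) [ 0.519741   -0.22871101  0.045     ]
pin side (np.float64(302.1113807047949), np.float64(357.35366839976894), np.float64(8655.0)) [ 0.52395294 -0.23052577  0.058     ]
top rect ((0.6206297874450684, 0.1736845225095749), (0.16657277941703796, 0.13585001230239868), 12.616793632507324)
top rect ((0.5320161581039429, -0.19788366556167603), (0.12979181110858917, 0.05977756902575493), 71.51518249511719)
side rect ((0.6235120296478271, 0.1734103411436081), (0.17165334522724152, 0.14452582597732544), 12.643566131591797)
[0.61078281 0.119778
[... 1199 characters left out ...]
1.1214871 1.1157314 1.1449122 1.1459852 1.1456586]
 [1.1415282 1.144406  1.1334535 1.1276888 1.1271617 1.1261065 1.1252917
  1.1175258 1.1188989 1.117035  1.1230708 1.1471992 1.1435684 1.1443698]
 [1.144348  1.1417382 1.1394662 1.1323001 1.1260327 1.1257683 1.1258479
  1.1252358 1.1237794 1.1271967 1.1232666 1.1420608 1.1426069 1.1459321]
 [1.1412154 1.140504  1.1389214 1.136247  1.1284846 0.        1.1221963
  1.1287425 1.1216081 1.1261903 1.1437274 1.1441197 1.1422813 1.1425326]
 [1.1393368 1.1366125 1.1405652 1.1424475 1.139372  1.1367255 1.1313838
  1.1276742 1.1459218 1.1408664 1.1434585 1.1441628 1.1439946 1.1407069]]<stdin>:5: RuntimeWarning: invalid value encountered in scalar divide
```

Top image: hole at (248.4,185.5) → (0.577,0.118), consistent with the cover rectangle; black rivet pin at (408,217) → (0.521,-0.231), consistent with the rack rectangle. Rack yaw is -18.5°. Done rivet is at (198,144), red rivet at (377,207). The side view shows the same layout, shifted about 3 mm in x for both points. Next: move over the rivet.

Call:
{"op": "carry_out", "data": {"steps": [0.5,0.157,-0.45,0,-0.11,0.5,0.314,-0.9,0,-0.21,0.5,0.314,-0.9,0,-0.21], "grip_force": 25}}

```text
clock: 0.4
position: [0.2729, 0.4814, 0.2264]
ee_rot: [-1.529, 0.441, -0.445]
force: [0.4, 0.0, -0.1]
width: 0.793
```

Call:
{"op": "carry_out", "data": {"steps": [0.5,0.157,-0.45,0,-0.11,0.5,0.314,-0.9,0,-0.21,0.5,0.314,-0.9,0,-0.21]}}

```text
clock: 0.7
position: [0.3035, 0.3919, 0.2266]
ee_rot: [-1.497, 0.57, -0.573]
force: [0.9, 1.5, 0.2]
width: 0.536
```

Call:
{"op": "carry_out", "data": {"steps": [0.5,0.157,-0.45,0,-0.11,0.5,0.314,-0.9,0,-0.21,0.5,0.314,-0.9,0,-0.21]}}

```text
clock: 1.0
position: [0.3343, 0.3025, 0.2267]
ee_rot: [-1.458, 0.698, -0.699]
force: [-0.7, -0.4, 0.7]
width: 0.497
```

Call:
{"op": "carry_out", "data": {"steps": [0.5,0.157,-0.45,0,-0.11,0.5,0.314,-0.9,0,-0.21,0.5,0.314,-0.9,0,-0.21]}}

```text
clock: 1.3
position: [0.3653, 0.213, 0.2268]
ee_rot: [-1.41, 0.824, -0.826]
force: [-0.4, 1.2, 0.6]
width: 0.505
```

Call:
{"op": "carry_out", "data": {"steps": [0.5,0.157,-0.45,0,-0.11,0.5,0.314,-0.9,0,-0.21,0.5,0.314,-0.9,0,-0.21]}}

```text
clock: 1.6
position: [0.3968, 0.1234, 0.227]
ee_rot: [-1.354, 0.949, -0.951]
force: [0.2, 1.2, -0.3]
width: 0.498
```

Call:
{"op": "carry_out", "data": {"steps": [0.5,0.157,-0.45,0,-0.11,0.5,0.314,-0.9,0,-0.21,0.5,0.314,-0.9,0,-0.21]}}

```text
clock: 1.9
position: [0.4283, 0.0333, 0.2272]
ee_rot: [-1.29, 1.072, -1.076]
force: [-0.9, -0.1, 1.4]
width: 0.5
```

Call:
{"op": "carry_out", "data": {"steps": [0.5,0.157,-0.45,0,-0.11,0.5,0.314,-0.9,0,-0.21,0.5,0.314,-0.9,0,-0.21]}}

```text
clock: 2.2
position: [0.4598, -0.0569, 0.2272]
ee_rot: [-1.218, 1.193, -1.199]
force: [-0.3, 0.8, -0.1]
width: 0.499
```

Call:
{"op": "carry_out", "data": {"steps": [0.5,0.157,-0.45,-0.3,-0.11,0.5,0.314,-0.9,-0.7,-0.22,0.5,0.314,-0.9,-0.7,-0.22,0.5,0.314,-0.9,-0.7,-0.22]}}

```text
clock: 2.6
position: [0.489, -0.143, 0.1548]
ee_rot: [-1.139, 1.32, -1.317]
force: [-0.7, -0.1, 0.7]
width: 0.501
```

```bash
python3 - <<'E'
from h import *
from scipy.spatial.transform import Rotation as Ro
s=arm.observe(); M=Ro.from_rotvec(s['ee_rot']).as_matrix(); print(s['position'],M.round(3),np.degrees(np.arctan2(M[1,2],M[0,2])),s['width'],s['joints'])
E
```

```text
[ 0.48901819 -0.14302078  0.15480579] [[-0.148 -0.003  0.989]
 [-0.989 -0.001 -0.148]
 [ 0.002 -1.    -0.003]] -8.512106542692965 0.5014217696005127 [-0.30778237  0.36691517  0.63961109  1.97733261 -0.27707038  0.88729184
  0.3289708 ]
```

Call:
{"op": "carry_out", "data": {"steps": [0.5,0.16,-0.44,-0.1,-0.11,0.5,0.32,-0.88,-0.4,-0.22,0.5,0.32,-0.88,-0.7,-0.22,0.5,0.32,-0.88,-0.7,-0.22,0.5,0.32,-0.88,-0.7,-0.22]}}

```text
clock: 3.1
position: [0.5216, -0.2281, 0.087]
ee_rot: [-1.042, 1.441, -1.438]
force: [-0.6, 0.3, 1.1]
width: 0.501
```

```bash
python3 - <<'E'
from h import *
s=arm.observe(); p=s['position'];print(p,s['width'])
t,_=snap('top','top1'); d,_=snap('side','side1')
u,v=map(int,proj('side',p));U,V=map(int,proj('top',p)); print(proj('side',p),proj('top',p),u,v,U,V)
v0=min(v-45,330);c=lambda i,a,b:cv2.resize(i[b:b+90,a:a+90,::-1],None,fx=4.4,fy=4.4,interpolation=cv2.INTER_CUBIC)
print(u-45,v0,U-45,V-45)
cv2.imwrite('pics/c1.png',np.hstack([c(t,U-45,V-45),c(d,u-45,v0)]))
E
```

```text
[ 0.52160518 -0.22808908  0.08700204] 0.5012588777747238
(np.float64(300.95504052254165), np.float64(343.2308222548594)) (np.float64(409.98546674233353), np.float64(215.5551180984497)) 300 343 409 215
255 298 364 170
```

View pics/c1.png

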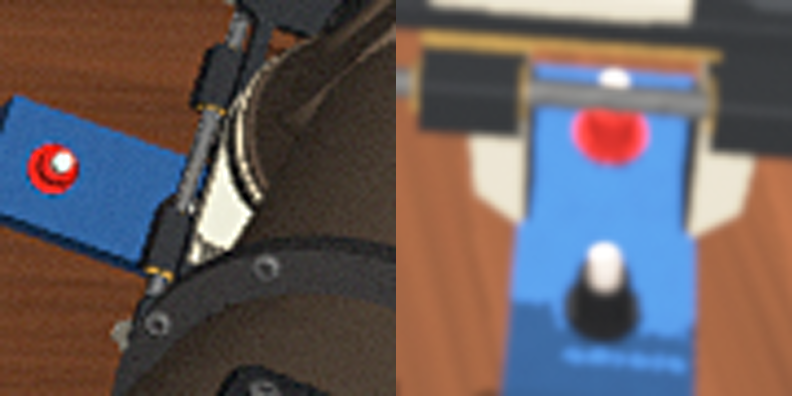

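```bash
python3 - <<'E'
from h import *
p=arm.observe()['position']; a=np.radians(-18.5); j=np.array([np.cos(a),np.sin(a),0]); w=np.array([np.sin(a),-np.cos(a),0])
for s in(-1,1): print(proj('side',p+s*.023*j+.0095*w))
for X in([.5207,-.2309,.063],[.5239,-.2305,.063]): print(proj('side',np.array(X)))
print(atz('side',300+1.0,0,0)[:2]*0, atz('side',302.1,357.35,.058)-atz('side',301.1,357.35,.058))
# measured pin centre in new side image
s=cv2.imread('pics/side1.png').astype(int)[350:368,290:315].min(2); m=np.clip(s-110,0,None); vv,uu=np.mgrid[350:368,290:315]; print((m*uu).sum()/m.sum(),(m*vv).sum()/m.sum())
E
```

```text
(np.float64(284.3027885771669), np.float64(347.311741304635))
(np.float64(318.6617858671658), np.float64(350.2296163867379))
(np.float64(300.1084106662089), np.float64(355.85768795913395))
(np.float64(302.23831322244115), np.float64(355.1676832699113))
[0. 0.] [ 0.00136728 -0.00031166  0.        ]
301.9903679920968 357.3989874042974
```

Call:
{"op": "carry_out", "data": {"steps": [0.5,0,-0.03,-0.1,0,0.5,0,-0.03,-0.25,0,0.5,0,-0.03,-0.4,0,0.5,0,-0.03,-0.4,0,0.5,0,-0.03,-0.4,0]}}

```text
clock: 3.7
position: [0.5207, -0.233, 0.046]
ee_rot: [-1.041, 1.443, -1.44]
force: [0.1, -0.4, -1.0]
width: 0.498
```

Call:
{"op": "carry_out", "data": {"steps": [0.5,0,0.02,-0.06,0,0.5,0,0.02,-0.06,0,0.3,0,0.02,-0.06,0,0.1,0,0.02,-0.06,0,0.1,0,0.02,-0.06,0,0.1,0,0.02,-0.06,0,0.1,0,0.02,-0.06,0,0.1,0,0.02,-0.06,0], "grip_force": 20}}

```text
clock: 4.5
position: [0.5214, -0.2312, 0.0409]
ee_rot: [-1.04, 1.441, -1.441]
force: [0.2, -0.8, 2.2]
width: 0.187
```

Call:
{"op": "carry_out", "data": {"steps": [0.1,0,0,0.1,0,0.1,0,0,0.3,0,0.1,0,0,0.6,0,0.1,0,0,0.9,0,0.1,0,0,0.9,0,0.1,0,0,0.9,0]}}

```text
clock: 5.1
position: [0.5216, -0.2311, 0.1316]
ee_rot: [-1.039, 1.44, -1.441]
force: [-0.1, -0.2, -1.8]
width: 0.189
```

```bash
python3 - <<'E'
from h import *
s=arm.observe(); p=s['position'];print(p,s['width'],s['force'])
d,_=snap('side','side2')
print(proj('side',p)); u,v=map(int,proj('side',p))
cv2.imwrite('pics/c2.png',cv2.resize(d[v-45:v+75,u-60:u+60,::-1],None,fx=4.5,fy=4.5,interpolation=cv2.INTER_CUBIC)); print(u-60,v-45)
E
```

```text
[ 0.52158944 -0.23108571  0.13156918] 0.18863107368738014 [-0.13625447 -0.17315447 -1.84383205]
(np.float64(303.153496754735), np.float64(323.4246433841397))
243 278
```

View pics/c2.png

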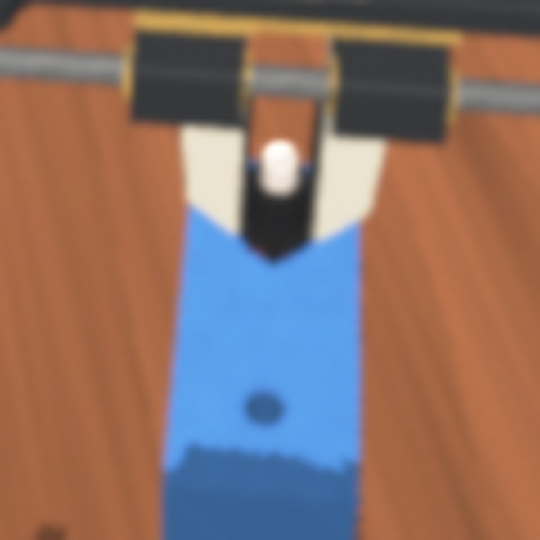

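```bash
python3 - <<'E'
from h import *
p=np.array([.5215,-.2311,.1316])
for n,dz in(('pin top',.0235),('head top',.0135),('flange under',-.0045),('tip',-.0225)):
    u,v=proj('side',p+[0,0,dz]); print(n,u,v,'crop',(u-243+1.7)*4.5,(v-278)*4.5)
E
```

```text
pin top 304.0000570133993 311.09243055915726 crop 282.150256560297 148.9159375162077
head top 303.6070904348092 316.4262682240063 crop 280.38190695664144 172.91820700802845
flange under 302.9226904993958 325.71580670441665 crop 277.3021072472811 214.72113016987493
tip 302.2662453764815 334.62590723782296 crop 274.34810419416675 254.8165825702033
```

Call:
{"op": "carry_out", "data": {"steps": [0.1,0,0.3,0.2,0,0.1,0.14,0.7,0.2,0,0.1,0.14,0.87,0.2,0,0.1,0.14,0.87,0.2,0]}}

```text
clock: 5.55
position: [0.5351, -0.1402, 0.1493]
ee_rot: [-1.044, 1.441, -1.435]
force: [-0.4, 0.1, 0.3]
width: 0.19
```

Call:
{"op": "carry_out", "data": {"steps": [0.1,0.07,0.4,0,0,0.1,0.14,0.8,0,0,0.1,0.14,0.87,0,0]}}

```text
clock: 5.85
position: [0.5495, -0.0525, 0.1494]
ee_rot: [-1.044, 1.44, -1.435]
force: [-1.2, 0.6, -0.6]
width: 0.189
```

Call:
{"op": "carry_out", "data": {"steps": [0.1,0.07,0.4,0,0,0.1,0.14,0.8,0,0,0.1,0.14,0.87,0,0]}}

```text
clock: 6.15
position: [0.5634, 0.0344, 0.1495]
ee_rot: [-1.044, 1.439, -1.436]
force: [0.5, 0.2, -0.5]
width: 0.189
```

Call:
{"op": "carry_out", "data": {"steps": [0.1,0.07,0.4,0,0,0.1,0.14,0.7,0,0,0.1,0.14,0.87,0,0,0.1,0.14,0.87,0,0,0.1,0.14,0.87,-0.1,0,0.1,0.14,0.87,-0.2,0,0.1,0.14,0.87,-0.2,0,0.1,0.14,0.87,-0.2,0]}}

```text
clock: 6.95
position: [0.577, 0.1155, 0.1303]
ee_rot: [-1.041, 1.443, -1.443]
force: [-0.6, 0.1, -1.2]
width: 0.185
```

```bash
python3 - <<'E'
from h import *
s=arm.observe(); p=s['position'];print(p,s['ee_rot'],s['width'],s['force'])
d,_=snap('side','side3'); t,_=snap('top','top3')
print('pin',proj('side',p+[0,0,.0235]),'tip',proj('side',p+[0,0,-.0225]),'hole',proj('side',np.array([.5767,.1178,.085])))
u,v=281,203
cv2.imwrite('pics/c3.png',cv2.resize(d[v-65:v+35,u-50:u+50,::-1],None,fx=5.5,fy=5.5,interpolation=cv2.INTER_CUBIC)); print(u-50,v-65)
E
```

```text
[0.57695576 0.11554214 0.13029467] [-1.04055371  1.44260498 -1.44255839] 0.1853523910618454 [-0.56179004  0.14134995 -1.19147116]
pin (np.float64(281.51126580786763), np.float64(175.66003806573374)) tip (np.float64(281.1542123889667), np.float64(195.1688317406888)) hole (np.float64(280.6165345369559), np.float64(203.8039557119271))
231 138
```

View pics/c3.png

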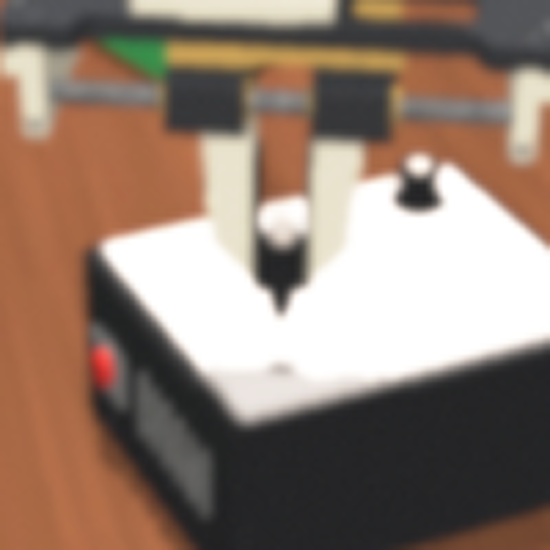

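Call:
{"op": "carry_out", "data": {"steps": [0.1,0.005,0.02,-0.1,0,0.1,0.005,0.02,-0.17,0,0.1,0.005,0.02,-0.2,0,0.1,0.005,0.02,-0.23,0,0.1,0.005,0.02,-0.23,0]}}

```text
clock: 7.55
position: [0.5776, 0.1188, 0.1072]
ee_rot: [-1.041, 1.441, -1.441]
force: [-0.2, 0.1, -0.8]
width: 0.189
```

Call:
{"op": "carry_out", "data": {"steps": [0.1,0,0,-0.02,0,0.1,0,0,-0.03,0,0.1,0,0,-0.03,0]}}

```text
clock: 7.85
position: [0.5778, 0.1189, 0.1047]
ee_rot: [-1.04, 1.441, -1.441]
force: [0.9, -0.3, -0.1]
width: 0.187
```

Call:
{"op": "carry_out", "data": {"steps": [0.1,0,0,-0.02,0,0.1,0,0,-0.03,0,0.1,0,0,-0.03,0]}}

```text
clock: 8.15
position: [0.5777, 0.1189, 0.1016]
ee_rot: [-1.041, 1.441, -1.441]
force: [0.2, 0.6, -1.0]
width: 0.19
```

Call:
{"op": "carry_out", "data": {"steps": [0.1,0,-0.01,0,0,0.1,0,-0.01,-0.02,0,0.1,0,-0.01,-0.03,0,0.1,0,-0.01,-0.03,0]}}

```text
clock: 8.55
position: [0.5777, 0.1179, 0.0985]
ee_rot: [-1.041, 1.441, -1.441]
force: [-0.5, -0.3, 0.3]
width: 0.19
```

Call:
{"op": "carry_out", "data": {"steps": [0.1,0,0,-0.02,0,0.1,0,0,-0.03,0,0.1,0,0,-0.03,0]}}

```text
clock: 8.85
position: [0.5777, 0.1179, 0.0955]
ee_rot: [-1.041, 1.441, -1.441]
force: [-0.0, 0.7, 0.4]
width: 0.185
```

Call:
{"op": "carry_out", "data": {"steps": [0.1,0,0,-0.02,0,0.1,0,0,-0.03,0,0.1,0,0,-0.03,0]}}

```text
clock: 9.15
position: [0.5777, 0.1179, 0.0925]
ee_rot: [-1.041, 1.441, -1.441]
force: [0.5, -0.4, -0.7]
width: 0.188
```

Call:
{"op": "carry_out", "data": {"steps": [0.1,0,0,-0.01,0,0.1,0,0,-0.015,0,0.1,0,0,-0.015,0]}}

```text
clock: 9.45
position: [0.5778, 0.1179, 0.0912]
ee_rot: [-1.04, 1.441, -1.441]
force: [-0.3, -0.4, -0.9]
width: 0.187
```

Call:
{"op": "carry_out", "data": {"steps": [0.1,0,0,-0.005,0,0.1,0,0,-0.005,0,0.1,0,0,-0.005,0,0.1,0,0,-0.005,0]}}

```text
clock: 9.85
position: [0.5778, 0.1179, 0.0909]
ee_rot: [-1.04, 1.441, -1.441]
force: [-0.7, -0.7, 3.2]
width: 0.187
```

Contact force of 3.2 N at the expected height: the flange is seated. Release and rise.

Call:
{"op": "carry_out", "data": {"steps": [0.3,0,0,0,0,0.4,0,0,0,0,0.4,0,0,0,0,0.4,0,0,0,0,0.4,0,0,0.3,0,0.4,0,0,0.6,0,0.4,0,0,0.6,0,0.0,0,0,0.6,0,0.0,0,0,0.6,0,0.0,0,0,0.6,0,0.0,0,0,0.6,0]}}

```text
clock: 10.95
position: [0.5773, 0.1178, 0.1499]
ee_rot: [-1.042, 1.442, -1.441]
force: [-0.3, 0.3, 0.8]
width: 0.101
```

```bash
python3 - <<'E'
from h import *
s=arm.observe(); p=s['position'];print(p,s['width'],s['force'])
d,_=snap('side','side4')
print('pin',proj('side',np.array([.5775,.1176,.113])),'flange',proj('side',np.array([.5775,.1176,.085])))
u,v=281,203
cv2.imwrite('pics/c4.png',cv2.resize(d[v-65:v+35,u-50:u+50,::-1],None,fx=5.5,fy=5.5,interpolation=cv2.INTER_CUBIC))
E
```

```text
[0.57733588 0.11778049 0.1499385 ] 0.10050934457338584 [-0.30126454  0.34527389  0.83193643]
pin (np.float64(281.2142750539682), np.float64(192.48787253652176)) flange (np.float64(281.006829549726), np.float64(203.81039940718549))
```

View pics/c4.png

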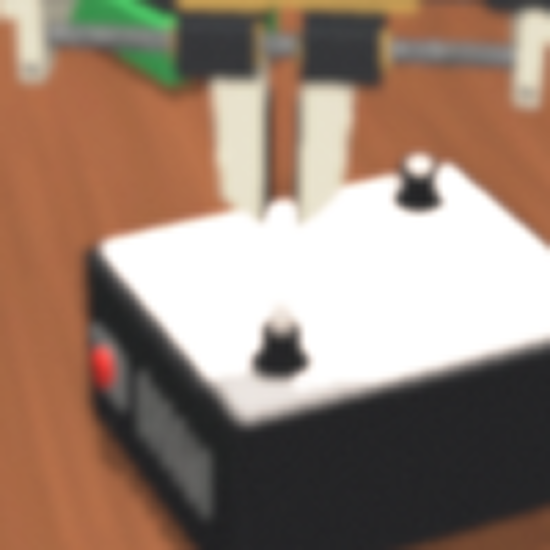

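Call:
{"op": "carry_out", "data": {"steps": [0,0,0,-0.1,0,0,0,0,-0.2,0,0,0,0,-0.3,0,0,0,0,-0.34,0,0,0,0,-0.34,0], "grip_force": 40}}

```text
clock: 11.5
position: [0.5772, 0.1177, 0.1157]
ee_rot: [-1.042, 1.442, -1.441]
force: [0.3, -0.4, 0.7]
width: 0.005
```

Call:
{"op": "carry_out", "data": {"steps": [0,0,0,-0.01,0,0,0,0,-0.02,0,0,0,0,-0.02,0,0,0,0,-0.02,0]}}

```text
clock: 11.9
position: [0.578, 0.1179, 0.115]
ee_rot: [-1.04, 1.441, -1.441]
force: [0.0, -0.2, -0.6]
width: 0.003
```

Call:
{"op": "carry_out", "data": {"steps": [0,0,0,-0.005,0,0,0,0,-0.01,0,0,0,0,-0.01,0]}}

```text
clock: 12.2
position: [0.5778, 0.1179, 0.1137]
ee_rot: [-1.04, 1.441, -1.441]
force: [0.1, 0.5, 0.2]
width: 0.001
```

Call:
{"op": "carry_out", "data": {"steps": [0,0,0,-0.005,0,0,0,0,-0.01,0,0,0,0,-0.01,0]}}

```text
clock: 12.5
position: [0.5777, 0.1179, 0.1126]
ee_rot: [-1.041, 1.441, -1.441]
force: [0.2, -0.9, 0.6]
width: 0.006
```

Call:
{"op": "carry_out", "data": {"steps": [0,0,0,-0.005,0,0,0,0,-0.01,0,0,0,0,-0.01,0]}}

```text
clock: 12.8
position: [0.5779, 0.1179, 0.1119]
ee_rot: [-1.04, 1.441, -1.441]
force: [-1.5, -0.1, 3.1]
width: 0.004
```

Call:
{"op": "carry_out", "data": {"steps": [0,0,0,-0.005,0,0,0,0,-0.01,0,0,0,0,-0.01,0]}}

```text
clock: 13.1
position: [0.5778, 0.1179, 0.1108]
ee_rot: [-1.04, 1.441, -1.441]
force: [-1.0, 0.8, 4.9]
width: 0.002
```

Call:
{"op": "carry_out", "data": {"steps": [0,0,0,-0.005,0,0,0,0,-0.01,0,0,0,0,-0.01,0]}}

```text
clock: 13.4
position: [0.5779, 0.1179, 0.11]
ee_rot: [-1.04, 1.441, -1.441]
force: [-2.3, -0.3, 7.6]
width: 0.01
```

Call:
{"op": "carry_out", "data": {"steps": [0,0,0,-0.005,0,0,0,0,-0.01,0,0,0,0,-0.01,0]}}

```text
clock: 13.7
position: [0.578, 0.1179, 0.1092]
ee_rot: [-1.04, 1.441, -1.441]
force: [-2.4, -0.9, 10.5]
width: 0.002
```

Call:
{"op": "carry_out", "data": {"steps": [0,0,0,-0.005,0,0,0,0,-0.005,0,0,0,0,-0.005,0]}}

```text
clock: 14.0
position: [0.578, 0.1179, 0.1088]
ee_rot: [-1.04, 1.441, -1.441]
force: [-2.7, 0.0, 9.1]
width: 0.006
```

Call:
{"op": "carry_out", "data": {"steps": [0,0,0,-0.005,0,0,0,0,-0.005,0,0,0,0,-0.005,0]}}

```text
clock: 14.3
position: [0.578, 0.1179, 0.1082]
ee_rot: [-1.04, 1.441, -1.441]
force: [-3.0, -0.5, 9.6]
width: 0.001
```

Call:
{"op": "carry_out", "data": {"steps": [0,0,0,-0.005,0,0,0,0,-0.01,0,0,0,0,-0.01,0]}}

```text
clock: 14.6
position: [0.578, 0.1179, 0.1072]
ee_rot: [-1.04, 1.441, -1.441]
force: [-2.4, 0.7, 9.4]
width: 0.004
```

Call:
{"op": "carry_out", "data": {"steps": [0,0,0,-0.005,0,0,0,0,-0.01,0,0,0,0,-0.01,0]}}

```text
clock: 14.9
position: [0.578, 0.1179, 0.1062]
ee_rot: [-1.04, 1.441, -1.441]
force: [-3.0, 0.0, 9.6]
width: 0.003
```

Call:
{"op": "carry_out", "data": {"steps": [0,0,0,-0.005,0,0,0,0,-0.01,0,0,0,0,-0.01,0]}}

```text
clock: 15.2
position: [0.578, 0.1179, 0.1052]
ee_rot: [-1.04, 1.441, -1.441]
force: [-2.7, -0.9, 10.3]
width: 0.009
```

Call:
{"op": "carry_out", "data": {"steps": [0,0,0,-0.005,0,0,0,0,-0.01,0,0,0,0,-0.01,0]}}

```text
clock: 15.5
position: [0.5779, 0.1179, 0.1042]
ee_rot: [-1.04, 1.441, -1.441]
force: [-2.7, -0.9, 9.4]
width: 0.002
```

Call:
{"op": "carry_out", "data": {"steps": [0,0,0,-0.005,0,0,0,0,-0.01,0,0,0,0,-0.01,0]}}

```text
clock: 15.8
position: [0.5779, 0.1179, 0.1032]
ee_rot: [-1.04, 1.441, -1.441]
force: [-2.3, 0.5, 10.5]
width: 0.003
```

Call:
{"op": "carry_out", "data": {"steps": [0,0,0,-0.005,0,0,0,0,-0.01,0,0,0,0,-0.01,0]}}

```text
clock: 16.1
position: [0.5779, 0.1179, 0.1022]
ee_rot: [-1.04, 1.441, -1.441]
force: [-2.9, -0.6, 9.0]
width: 0.007
```

Call:
{"op": "carry_out", "data": {"steps": [0,0,0,-0.005,0,0,0,0,-0.01,0,0,0,0,-0.01,0]}}

```text
clock: 16.4
position: [0.5779, 0.1179, 0.1012]
ee_rot: [-1.04, 1.441, -1.441]
force: [-2.9, -0.1, 10.4]
width: 0.003
```

Call:
{"op": "carry_out", "data": {"steps": [0,0,0,-0.005,0,0,0,0,-0.005,0,0,0,0,-0.005,0]}}

```text
clock: 16.7
position: [0.5779, 0.1179, 0.1007]
ee_rot: [-1.04, 1.441, -1.441]
force: [-2.8, 0.3, 9.8]
width: 0.003
```

Call:
{"op": "carry_out", "data": {"steps": [0,0,0,-0.005,0,0,0,0,-0.005,0,0,0,0,-0.005,0]}}

```text
clock: 17.0
position: [0.578, 0.1178, 0.1004]
ee_rot: [-1.04, 1.441, -1.441]
force: [-3.2, -0.3, 10.5]
width: 0.004
```

Call:
{"op": "carry_out", "data": {"steps": [0,0,0,-0.005,0,0,0,0,-0.005,0,0,0,0,-0.005,0]}}

```text
clock: 17.3
position: [0.578, 0.1179, 0.1]
ee_rot: [-1.04, 1.441, -1.441]
force: [-3.4, 0.3, 13.8]
width: 0.003
```

Call:
{"op": "carry_out", "data": {"steps": [0,0,0,-0.002,0,0,0,0,-0.002,0,0,0,0,-0.002,0]}}

```text
clock: 17.6
position: [0.578, 0.1179, 0.0999]
ee_rot: [-1.039, 1.441, -1.441]
force: [-5.0, -0.5, 13.5]
width: 0.006
```

Force has risen clearly above the 10 N sliding plateau with the tool nearly stationary: the stop is reached. Rise and check.

Call:
{"op": "carry_out", "data": {"steps": [0,0,0,0.02,0,0,0,0,0.05,0,0,0,0,0.1,0,0,0,0,0.4,0,0,0,0,0.8,0,0,0,0,0.9,0,0,0,0,0.9,0]}}

```text
clock: 18.3
position: [0.5789, 0.1181, 0.1907]
ee_rot: [-1.037, 1.439, -1.441]
force: [-0.1, 0.1, -0.5]
width: 0.003
```

```bash
python3 - <<'E'
from h import *
s=arm.observe(); p=s['position'];print(p,s['force'],s['clock'])
d,_=snap('side','side5')
u,v=290,190
a=d[v-40:v+30,u-30:u+40,::-1]; b=cv2.imread('pics/side4.png')[v-40:v+30,u-30:u+40]
cv2.imwrite('pics/c5.png',cv2.resize(np.hstack([a,b]),None,fx=5.5,fy=5.5,interpolation=cv2.INTER_CUBIC))
E
```

```text
[0.57888703 0.11807889 0.19066822] [-0.10134541  0.12217304 -0.4529459 ] 18.3
```

View pics/c5.png

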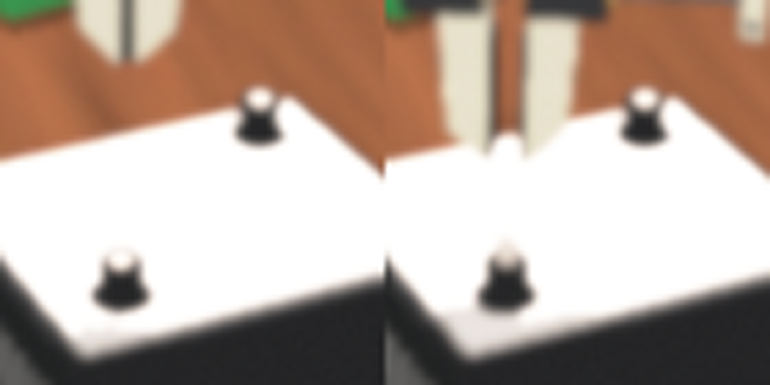

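The left crop (now) shows the pin at (121,260) as a low white cap like the finished rivet's at (260,97); on the right (before) it stood taller. One pixel is about 1.8 mm, so I'll check by touch: flush contact should come near TCP z ≈ 0.103.

Call:
{"op": "carry_out", "data": {"steps": [0,0,0,-0.3,0,0,0,0,-0.6,0,0,0,0,-0.8,0,0,0,0,-0.85,0,0,0,0,-0.85,0,0,0,0,-0.85,0]}}

```text
clock: 18.95
position: [0.5771, 0.1177, 0.1036]
ee_rot: [-1.042, 1.442, -1.441]
force: [-2.3, -1.5, 3.4]
width: 0.004
```

Call:
{"op": "carry_out", "data": {"steps": [0,0,0,-0.01,0,0,0,0,-0.01,0,0,0,0,-0.01,0]}}

```text
clock: 19.25
position: [0.5777, 0.1178, 0.1033]
ee_rot: [-1.04, 1.441, -1.441]
force: [-2.9, -1.3, 4.2]
width: 0.003
```

Call:
{"op": "carry_out", "data": {"steps": [0,0,0,-0.01,0,0,0,0,-0.01,0,0,0,0,-0.01,0]}}

```text
clock: 19.55
position: [0.5778, 0.1178, 0.1021]
ee_rot: [-1.04, 1.441, -1.441]
force: [-2.9, -0.6, 3.8]
width: 0.004
```

Call:
{"op": "carry_out", "data": {"steps": [0,0,0,-0.01,0,0,0,0,-0.01,0,0,0,0,-0.01,0]}}

```text
clock: 19.85
position: [0.5777, 0.1178, 0.1012]
ee_rot: [-1.04, 1.441, -1.441]
force: [-3.0, -1.7, 7.6]
width: 0.004
```

Call:
{"op": "carry_out", "data": {"steps": [0,0,0,-0.01,0,0,0,0,-0.01,0,0,0,0,-0.01,0]}}

```text
clock: 20.15
position: [0.5777, 0.1178, 0.1005]
ee_rot: [-1.04, 1.441, -1.441]
force: [-5.0, -1.6, 11.2]
width: 0.007
```

Call:
{"op": "carry_out", "data": {"steps": [0,0,0,-0.005,0,0,0,0,-0.005,0,0,0,0,-0.005,0]}}

```text
clock: 20.45
position: [0.5777, 0.1178, 0.1002]
ee_rot: [-1.04, 1.441, -1.441]
force: [-6.1, -2.4, 11.8]
width: 0.002
```

Call:
{"op": "carry_out", "data": {"steps": [0,-0.005,0,-0.004,0,0,-0.005,0,-0.004,0,0,-0.005,0,-0.004,0]}}

```text
clock: 20.75
position: [0.5777, 0.1178, 0.1]
ee_rot: [-1.039, 1.441, -1.441]
force: [-4.9, -1.4, 12.3]
width: 0.006
```

Call:
{"op": "carry_out", "data": {"steps": [0,0,0,0,0,0,0,0,0,0]}}

```text
clock: 20.95
position: [0.5777, 0.1178, 0.1]
ee_rot: [-1.039, 1.441, -1.441]
force: [-4.3, -0.2, 12.9]
width: 0.002
```

Call:
{"op": "carry_out", "data": {"steps": [0,0,0,-0.004,0,0,0,0,-0.004,0,0,0,0,-0.004,0]}}

```text
clock: 21.25
position: [0.5777, 0.1178, 0.0997]
ee_rot: [-1.039, 1.441, -1.441]
force: [-5.2, -0.4, 14.1]
width: 0.001
```

Call:
{"op": "carry_out", "data": {"steps": [0,0,0,0,0,0,0,0,0,0]}}

```text
clock: 21.45
position: [0.5776, 0.1178, 0.0997]
ee_rot: [-1.039, 1.441, -1.441]
force: [-6.1, -1.1, 14.2]
width: 0.005
```

Force holds at 14 N with no creep, well above the 10 N slide, so the pin is on its stop. Retreat and make a final image check.

Call:
{"op": "carry_out", "data": {"steps": [0,0,0,0.02,0,0,0,0,0.05,0,0,0,0,0.1,0,0,0,0,0.5,0,0,0,0,1.0,0,0,0,0,1.0,0]}}

```text
clock: 22.05
position: [0.5812, 0.1178, 0.2049]
ee_rot: [-1.03, 1.436, -1.442]
force: [1.1, -1.0, 0.6]
width: 0.002
```

Call:
{"op": "carry_out", "data": {"steps": [0,-0.5,-0.5,0.3,0,0,-0.9,-0.9,0.3,0,0,-0.9,-0.9,0.3,0,0,-0.9,-0.9,0.3,0]}}

```text
clock: 22.45
position: [0.485, 0.0245, 0.2294]
ee_rot: [-1.037, 1.445, -1.443]
force: [0.9, -0.2, 0.4]
width: 0.006
```

```bash
python3 - <<'E'
from h import *
d,_=snap('side','side6'); t,_=snap('top','top6')
for b in((286,160,100,0),): pass
c=lambda i,u,v:cv2.resize(i[v-16:v+16,u-16:u+16,::-1],None,fx=12,fy=12,interpolation=cv2.INTER_CUBIC)
ps=proj('side',np.array([.5775,.1176,.095])); print(ps,proj('top',np.array([.5775,.1176,.095])),arm.observe()['force'])
cv2.imwrite('pics/c6.png',np.hstack([c(d,282,200),c(d,307,171)]))
b=np.load('pics/side0.npy')
# luminance column profiles: new vs finished rivet
print(d[188:212,281:284].mean((1,2)).astype(int)); print(d[160:182,306:309].mean((1,2)).astype(int))
E
```

```text
(np.float64(281.07996355960313), np.float64(199.81869182587016)) (np.float64(248.29453326146213), np.float64(184.2368303062789)) [0.97379983 1.02198272 0.12760645]
[255 255 255 255 255 254 251 242 241 231 180 101  52  38  37  37  41  77
 165 242 254 254 252 237]
[105 106 107 108 111 132 190 232 228 173  96  52  40  37  40  75 164 242
 254 255 255 255]
```

View pics/c6.png

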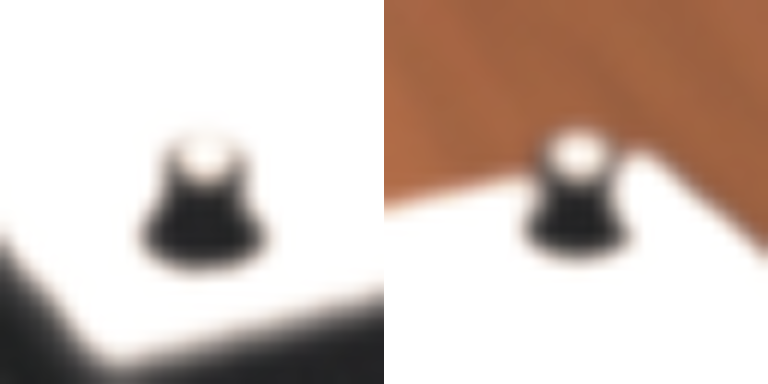

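Both rivets look the same: the white cap lies within the head's rim, flange on the cover (new rivet at about (282,200), finished one at (307,171)).

```bash
python3 -c "
from cell import arm
print(arm.sign_off())"
```

```text
the job is handed in; nothing more can be done
None
```

The black rivet is seated in the open hole and its white pin is pressed to its stop. The job was handed in at about 22.5 s of the 46 s allowed, with the arm clear of everything.

- **Seating:** The flange met the cover at the expected height with about 3 N. I then released the rivet and confirmed in the side picture that it stood upright with its pin still out.
- **Pressing:** The pin slid at about 10 N, then the vertical force rose to about 14 N and held there with the tool still. I took that as the stop. The highest force I read at the wrist was about 15.5 N including the sideways part, below the 18 N limit. The readings come only at the end of each move.
- **Repeat press:** I touched the pin a second time. It again held about 14 N with no creep.
- **Final picture:** The new rivet looks the same as the finished one, with the pin flush and the flange on the cover.

**Checks that disagreed:**
- Comparing tool heights before and after pressing gave a pin travel of only about 8.5–9.5 mm rather than 10 mm. That is near the 8.5 mm limit, but cover movement and force noise blur it. I relied on the force holding steady and on the picture instead.
- The side camera read about 3 mm further in x than the top camera. I used the top camera's positions, which agreed with the tool.

I planned no contact with the red rivet, the reel or the pliers. I did not measure their positions again at the end.

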